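# Reset the angle dial of a reflection accessory to its working line

### The arm

A 6-joint arm with a two-finger parallel gripper is mounted at the origin on a cart in front of the work surface, level with it; the furniture and walls round the work are solid. World frame = base frame: x ahead of the robot, y to its left, z up, the work surface at z = 0. Lengths are in m, angles in degrees, forces in N, time in s.
With the tool pointing down it reaches from about 0.4 to 0.925 m from the base axis. Payload 3.4 kg.
Tool frame: the origin (TCP) lies on the centre line of the jaws, within the pads' length; the fingertips stand 8 mm ahead of it and the grasp point (between the pads) lies 11 mm behind it; z points along the fingers, y is the direction in which the jaws open and shut (so a half turn about z gives the same grasp; the last joint's range is limited). The gripper opens to 85 mm and grips with 20 to 120 N. Pads are 22 mm wide; open, the fingers measure 114 mm over their backs; the gripper's body (76 mm by 85 mm) begins 54 mm behind the grasp point. The pads swing forward as they close: fully open they stand 13 mm farther back than shut.
Start: joints at [-72.393, 17.578, 86.31, -0, 76.112, -4.211], TCP at [0.214, -0.534, 0.239] pointing down, gripper open.
Joint ranges: [-179.03, 179.03], [-60, 130.46], [8.19, 133.38], [-81.62, 261.62], [5.75, 156.47], [-153.77, 153.77]. Speed limits (degrees/s): [147.25, 147.25, 180, 180, 180, 180].

### API

Orientations are given as a 3x3 rotation matrix whose columns are the frame's x, y, z axes.
In Python, from station import env, optics gives the robot as it stands. The module is installed in compiled form; this text tells all that it offers.
- The arm moves only by the tool step_arm, never from a script. Its argument "steps" is a list of rows, each an object of numbers: "tx", "ty", "tz": the shift along the tool's x, y, z each as a share of 400 mm, from -1 to 1; "wx", "wy", "wz": the turn, a rotation vector about the tool's x, y, z each as a share of 30 degrees, from -1 to 1; "gripper": the closure, from -1 (fully open) to 1 (shut). In form: [{"tx": .., "ty": .., "tz": .., "wx": .., "wy": .., "wz": .., "gripper": ..}, ...]. A call has 1 to 10 rows; each row is the pose to reach, as a shift and turn from the pose commanded when the call began, along the tool's axes at that moment; what a row does not reach only later rows make up. A row lasts 1/10 s, in which the tool goes at most 50 mm and 8.59 degrees, less where a joint would pass 70% of its speed; a pose out of reach is approached as far as the arm can. A call with a number of a shift or a turn outside -1 to 1 is refused whole. A call with a gripper value outside its range is refused whole. The fingers move at their own pace and stop on an object; "newtons" is the grip in N (left out, the last holds). Time passes only in rows, so rows that repeat a pose let the fingers close. It gives the time, the measured TCP pose, the force and the opening at its end, in the units of the state.
- env.observe(): the state, without advancing time (a new reading comes with each control period).
- optics.capture(name): name is "side" or "top" or "wrist"; returns a dict with "frame" (384x512x3 uint8, blue, green, red), "fx", "fy", "cx", "cy" (pixels), "rvec" (rotation vector, rad) and "tvec" (3), from world to camera coordinates, as OpenCV has them. Camera axes: x right, y down, z forward; pixel columns grow to the right and rows downward; lengths in m; the calibration is good to about 2 mm. The wrist camera is an equidistant fisheye: a pixel r from the principal point sees the ray r / f radians off the axis. A picture is of the moment at which its call begins. There is no depth.
- env.job_done(): hands the job in, once; it reports no verdict.
The state is a dict: "time": time; "joint_positions": joint angles; "qd": joint speeds; "joint_efforts": joint torques, N m; "tcp_pos": TCP position; "orientation": TCP orientation; "contact_force": force on the tool from outside, world axes, zero at the start; "torque": the same for the moment, N m; "finger_gap": finger opening in m.
Only numpy, scipy, OpenCV 4.12 (cv2) and the standard library are available. Lean on these libraries where they do the work, as an engineer would, in place of code of your own. Each camera call takes 0.05 s, during which the arm holds its last target. There are 200 camera calls.

### The job

The black dial on top of the reflection accessory has been turned away from its working angle. With the fingertips only, swing the lock lever fully outward to free the dial, push the dial round by its upright stud until the white index line meets the one long line of the scale collar, then push the lever back to its closed stop to lock the setting. Do not take the stud or the lever knob between the fingers, and leave the sample card on the deck, the scale collar and the other things on the bench where they are.

Things in the scene. Friction and masses are not known exactly. Their poses are not given: they have to be found in the camera images.
- accessory: Reflection accessory, fixed: grey box, base plate 226 x 186 mm, flat deck 210 x 170 mm at height 75 mm, open front showing two mirrors geared to the dial. Origin: centre of the underside; x points from open front to back (sample stage), y to its left, z up. Axis of dial and collar at x = -30, y = +18 mm; lever pivot at x = -30, y = -64 mm; sample stage at x = +68, y = +18 mm.
- dial (a joint): Dial angle, rad, counter-clockwise from above positive; 0 when the index line points along the accessory's +x; stops at -1.35 and +1.35. Black disc 92 mm across, top 9 mm above the deck. Needs about 3 N at the stud, stays where it is left. It starts clockwise of the long line, so push it counter-clockwise. Locked, a brake shoe on the rim holds it against some 20 N.
- stud (a point): Middle of the bare metal stud that stands up from the dial: 13 mm thick, top 34 mm above the deck (11 mm above this point), on the dial 34 mm from its axis, opposite the index line. Push it sideways to turn the dial.
- index_tip (a point): Outer end of the dial's white index line (3 mm wide, running inward from the rim), 47 mm from the dial's axis, 9 mm above the deck. Its x axis points outward along the line.
- long_line (a point): Inner end of the one long black line (18 mm long, 3 mm wide; all other lines are 5 mm) on the aluminium scale collar that surrounds the dial, 132 mm across and 5 mm thick. This point is 47 mm from the dial's axis, 6 mm above the deck; its x axis points outward along the line.
- collar (a joint): Angle of the scale collar, rad, same sense and zero as the dial's: the long line is met when joint dial equals joint collar. The collar is held by grub screws and stays put.
- lock (a joint): Lock lever angle about its vertical pivot, rad, counter-clockwise from above positive. 0: closed, at its stop, parallel to the accessory's side with the knob towards the front. 1.05: free, at the other stop, knob swung outward over the right side (-y). The brake lets go from about 0.35. Takes 2 to 4 N at the knob, stays where it is left.
- lock_knob (a point): Middle of the upright post with a black ball at the lever's free end: post 13 mm thick, ball 17 mm, this point 20.5 mm above the deck, ball top 38 mm above the deck; 62 mm from the pivot. Its x axis points from the knob to the pivot. The flat lever arm beside it lies 8.5 to 14 mm above the deck.
- sample_card: Black sample card, 66 x 48 x 9 mm, lying loose on the sample stage at the back of the deck; origin at the centre of its underside, 78 mm above the bench. To be left alone.
- tweezers: Steel tweezers, 122 mm, lying on the bench. To be left alone.
- vial: Small glass vial with a screw cap, 15 mm wide, 50 mm high, standing. To be left alone.
- beaker: Small glass beaker, 45 mm wide, 57 mm high. To be left alone.
- plunger: Steel die plunger, 24 mm wide, 67 mm high, standing on its head. To be left alone.
- hex_driver: Screwdriver, 165 mm, lying on the bench. To be left alone.
- kbr_jar: White powder jar, 62 mm wide, 83 mm high. To be left alone.

How it is judged:
By the outcome, as a careful person would: the job done as asked, in the order asked, and still so for the second after the job is handed in, with the robot touching nothing.
It also fails if it takes over 48 s, if anything falls off the work surface, if the arm or the gripper's body presses on something with over 40 N, if the wrist force passes 120 N, or if a joint passes its speed limit or range.

## Working session

There is one attempt and no reset: what is moved stays moved. The work goes in short steps, Python scripts to look and compute and a tool call to move; the robot and the scene stay as the last step left them, time stands still between calls to the robot, and variables do not carry over. Pictures are saved under pics/ and viewed, about 8 in all and at most 12, crops included, and the job is handed in when it is done.

Besides the shell and the picture viewer there is one more tool, called after "Emit:" by a JSON object that holds its "api" and its "payload", one argument or row to a line. step_arm: Moves the arm, as the interface text tells. Its arguments: {"type":"object","properties":{"steps":{"type":"array"},"newtons":{"type":"number"}},"required":["steps"]}

```bash
mkdir -p pics; cat > h.py <<'E'
import numpy as np, cv2
from station import env, optics
def cap(n):
    c=optics.capture(n); c['R']=cv2.Rodrigues(np.array(c['rvec'],float))[0]; c['t']=np.array(c['tvec'],float).ravel(); c['n']=n; return c
def ray(c,u,v):
    x=(u-c['cx'])/c['fx']; y=(v-c['cy'])/c['fy']
    if c['n']=='wrist':
        r=np.hypot(x,y); d=np.array([x/r*np.sin(r),y/r*np.sin(r),np.cos(r)])
    else: d=np.array([x,y,1.])
    d=c['R'].T@d; return -c['R'].T@c['t'], d/np.linalg.norm(d)
def onplane(c,u,v,z):
    o,d=ray(c,u,v); return o+d*(z-o[2])/d[2]
def tri(*l):
    A=0;b=0;rs=[ray(*a) for a in l]
    for o,d in rs:
        P=np.eye(3)-np.outer(d,d); A=A+P; b=b+P@o
    p=np.linalg.solve(A,b); return p,[np.linalg.norm(np.cross(p-o,d)) for o,d in rs]
def proj(c,p):
    q=c['R']@np.array(p)+c['t']
    if c['n']=='wrist':
        th=np.arctan2(np.hypot(q[0],q[1]),q[2]); s=th/np.hypot(q[0],q[1]); return c['cx']+c['fx']*q[0]*s,c['cy']+c['fy']*q[1]*s
    return c['cx']+c['fx']*q[0]/q[2],c['cy']+c['fy']*q[1]/q[2]
E
python3 - <<'E'
from h import *
np.set_printoptions(precision=4,suppress=True)
print(env.observe())
import pickle
for n in('top','side'):
    c=cap(n); pickle.dump(c,open(n+'.pkl','wb')); cv2.imwrite(f'pics/{n}0.png',cv2.resize(c['frame'],(800,600),interpolation=cv2.INTER_CUBIC)); print(n,-c['R'].T@c['t'],c['fx'],c['R'][2])
E
```

```text
{'time': 0.0, 'joint_positions': array([-72.3921,  17.6222,  86.383 ,   0.0013,  76.1125,  -4.2111]), 'qd': array([-0.0443, -0.0505,  0.0533, -0.0665, -0.0581, -0.0448]), 'joint_efforts': array([  0.0018, -45.7547, -25.1908,   0.0002,   0.0132,  -0.    ]), 'tcp_pos': array([ 0.2135, -0.5332,  0.2384]), 'orientation': array([[ 0.9284,  0.3717, -0.0006],
       [ 0.3717, -0.9284,  0.002 ],
       [ 0.0002, -0.002 , -1.    ]]), 'contact_force': array([-0.0908, -0.885 ,  0.8976]), 'torque': array([ 0.0005, -0.0372,  0.027 ]), 'finger_gap': 0.08542206999624927}
top [ 0.445  -0.2036  1.268 ] 435.1831380632658 [ 0.0548  0.0022 -0.9985]
side [0.355  0.7335 0.4924] 414.2238085214002 [ 0.1474 -0.9161 -0.3728]
```

View pics/top0.png

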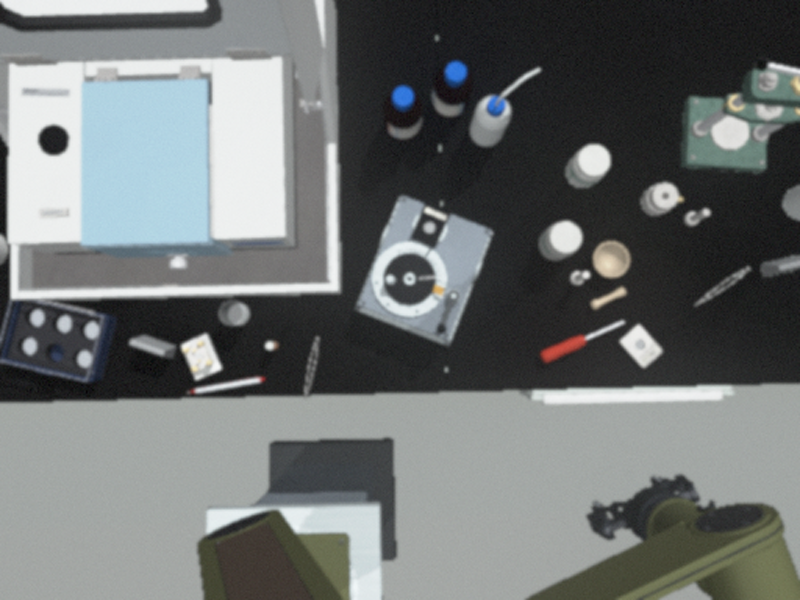

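View pics/side0.png

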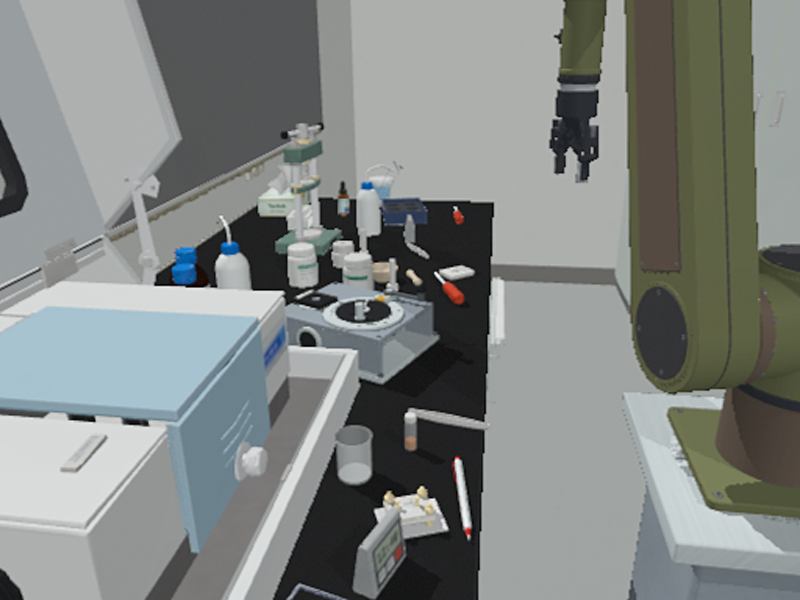

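Top view: accessory around (425,270), collar centre (410,279), stud about (390,279), lever knob about (453,296). Coarse numbers and an enlarged crop next.

```bash
python3 - <<'E'
from h import *
import pickle
np.set_printoptions(precision=4,suppress=True)
c=pickle.load(open('top.pkl','rb'))
f=c['frame'][118:228,220:325]
cv2.imwrite('pics/topc.png',cv2.resize(f,None,fx=5.4,fy=5.4,interpolation=cv2.INTER_CUBIC))
for n,u,v,z in[('collar',410,279,.08),('knob',453,296,.11),('FL',357,308,.075),('FR',449,344,.075),('BL',403,197,.075),('BR',493,232,.075)]:
    print(n,onplane(c,u*.64,v*.64,z))
E
```

```text
collar [ 0.5558 -0.226   0.08  ]
knob [ 0.5221 -0.298   0.11  ]
FL [ 0.5075 -0.1317  0.075 ]
FR [ 0.4404 -0.2914  0.075 ]
BL [ 0.7024 -0.2174  0.075 ]
BR [ 0.6359 -0.3748  0.075 ]
```

View pics/topc.png

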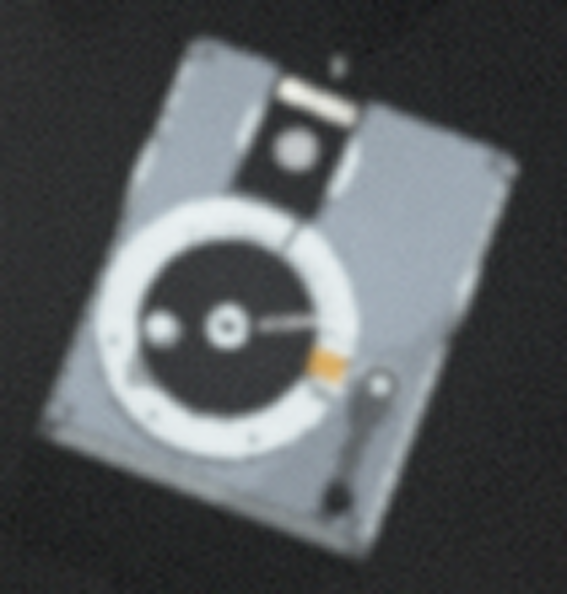

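Crop: dial axis (228,327), index tip (318,320), stud (160,328), long line (293,237), lever pivot (380,385), knob (338,497). So accessory yaw ≈ -23.5°, dial ≈ -62°, collar ≈ -12°. I'll move over it for a wrist view.

Emit:
{"api": "step_arm", "payload": {
  "steps": [
    {"tx": 0.94,"ty": -0.4,"tz": -0.15,"gripper": 1},
    {"tx": 0.94,"ty": -0.4,"tz": -0.15,"gripper": 1},
    {"tx": 0.94,"ty": -0.4,"tz": -0.15,"gripper": 1},
    {"tx": 0.94,"ty": -0.4,"tz": -0.15,"gripper": 1},
    {"tx": 0.94,"ty": -0.4,"tz": -0.15,"gripper": 1},
    {"tx": 0.94,"ty": -0.4,"tz": -0.15,"gripper": 1},
    {"tx": 0.94,"ty": -0.4,"tz": -0.15,"gripper": 1},
    {"tx": 0.94,"ty": -0.4,"tz": -0.15,"gripper": 1},
    {"tx": 0.94,"ty": -0.4,"tz": -0.15,"gripper": 1},
    {"tx": 0.94,"ty": -0.4,"tz": -0.15,"gripper": 1}
  ],
  "newtons": 40
}}

```text
validation failed for argument at $.st...
```

```bash
python3 - <<'E'
from h import *
import pickle
np.set_printoptions(precision=4,suppress=True)
s=env.observe();print(s['time'],s['tcp_pos'],s['orientation'],s['contact_force'],s['finger_gap'])
c=cap('wrist'); pickle.dump(c,open('w1.pkl','wb')); cv2.imwrite('pics/w1.png',cv2.resize(c['frame'],(800,600),interpolation=cv2.INTER_CUBIC)); print(-c['R'].T@c['t'],c['fx'],c['R'][2])
E
```

```text
0.1 [ 0.2135 -0.5332  0.2385] [[ 0.9284  0.3716 -0.0006]
 [ 0.3716 -0.9284  0.0018]
 [ 0.0001 -0.0019 -1.    ]] [-0.8413  1.2596  0.7264] 0.0857472399201306
[ 0.2926 -0.5028  0.3732] 297.3186396354542 [-0.3063 -0.122  -0.9441]
```

View pics/w1.png

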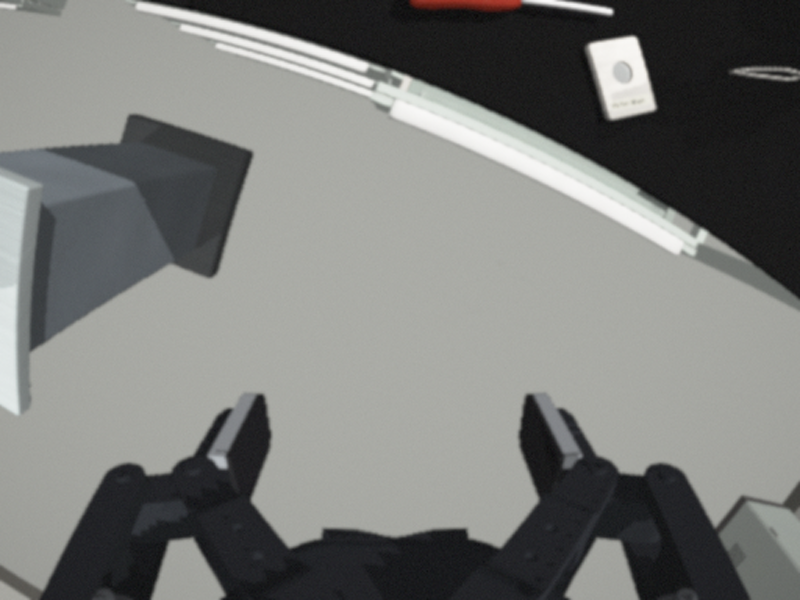

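The move was refused (rows probably need all seven numbers), so this picture shows only the start pose: the gripper open over the cart edge. I'll repeat it with full rows.

Emit:
{"api": "step_arm", "payload": {
  "steps": [
    {"tx": 0.94,"ty": -0.4,"tz": -0.15,"wx": 0,"wy": 0,"wz": 0,"gripper": 1},
    {"tx": 0.94,"ty": -0.4,"tz": -0.15,"wx": 0,"wy": 0,"wz": 0,"gripper": 1},
    {"tx": 0.94,"ty": -0.4,"tz": -0.15,"wx": 0,"wy": 0,"wz": 0,"gripper": 1},
    {"tx": 0.94,"ty": -0.4,"tz": -0.15,"wx": 0,"wy": 0,"wz": 0,"gripper": 1},
    {"tx": 0.94,"ty": -0.4,"tz": -0.15,"wx": 0,"wy": 0,"wz": 0,"gripper": 1},
    {"tx": 0.94,"ty": -0.4,"tz": -0.15,"wx": 0,"wy": 0,"wz": 0,"gripper": 1},
    {"tx": 0.94,"ty": -0.4,"tz": -0.15,"wx": 0,"wy": 0,"wz": 0,"gripper": 1},
    {"tx": 0.94,"ty": -0.4,"tz": -0.15,"wx": 0,"wy": 0,"wz": 0,"gripper": 1},
    {"tx": 0.94,"ty": -0.4,"tz": -0.15,"wx": 0,"wy": 0,"wz": 0,"gripper": 1},
    {"tx": 0.94,"ty": -0.4,"tz": -0.15,"wx": 0,"wy": 0,"wz": 0,"gripper": 1}
  ],
  "newtons": 40
}}

```text
time: 1.15
tcp_pos: [0.5045, -0.2441, 0.2992]
orientation: [[0.927, 0.375, 0.0], [0.375, -0.927, -0.0], [0.0, 0.0, -1.0]]
contact_force: [-0.4, -0.8, 0.2]
finger_gap: -0.0
```

```bash
python3 - <<'E'
from h import *
import pickle
np.set_printoptions(precision=4,suppress=True)
c=cap('wrist'); pickle.dump(c,open('w1.pkl','wb')); cv2.imwrite('pics/w2.png',cv2.resize(c['frame'],(800,600),interpolation=cv2.INTER_CUBIC)); print(-c['R'].T@c['t'],c['fx'],c['R'][2])
E
```

```text
[ 0.5834 -0.2131  0.434 ] 297.3186396354542 [-0.3053 -0.1249 -0.944 ]
```

View pics/w2.png

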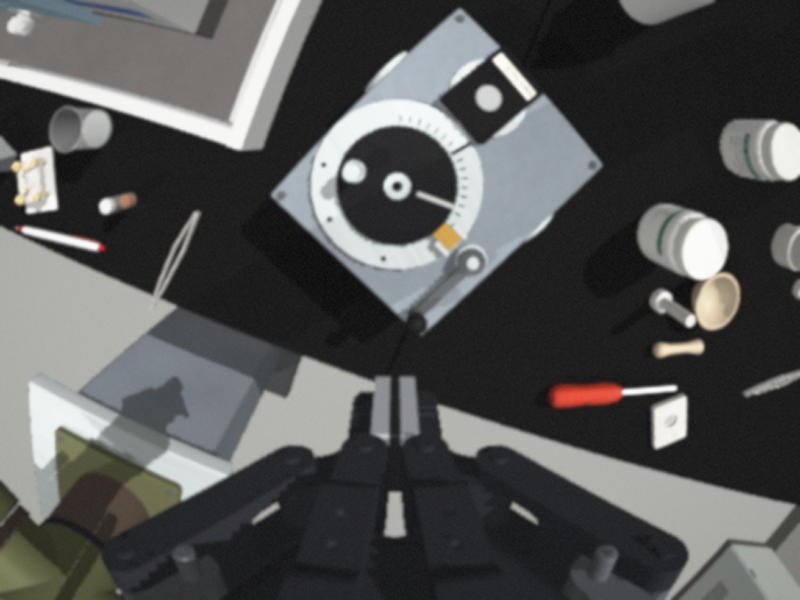

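Wrist view: hub (397,186), stud top (353,171), index line (417,194)-(456,207), long line (453,153)-(470,144), pivot (472,262), ball (414,323), card (488,97). Now I'll measure these, with two-view checks.

```bash
python3 - <<'E'
from h import *
import pickle
np.set_printoptions(precision=4,suppress=True)
w=pickle.load(open('w1.pkl','rb')); t=pickle.load(open('top.pkl','rb'))
k=.64
T=lambda u,v:(220+u/5.4-.4,118+v/5.4-.4)
for n,(a,b),(p,q) in[('hub',(397,186),(228,327)),('stud',(353,170),(161,328)),('pivot',(472,261),(380,384)),('ball',(414,323),(338,497)),('long',(462,149),(291,238)),('idx',(456,207),(316,320))]:
    print(n,*tri((w,a*k,b*k),(t,*T(p,q))))
# collar rim ellipse in wrist view
f=w['frame']; g=cv2.cvtColor(f,cv2.COLOR_BGR2HSV); m=((g[...,2]>185)&(g[...,1]<45)).astype(np.uint8)
m=cv2.morphologyEx(m,cv2.MORPH_CLOSE,np.ones((5,5)))
n,l,s,ce=cv2.connectedComponentsWithStats(m)
i=l[int(215*k),int(330*k)]; print(i,s[i],ce[i]/k)
cs=max(cv2.findContours((l==i).astype(np.uint8),0,1)[0],key=len)[:,0,:]
P=np.array([onplane(w,u,v,.080)[:2] for u,v in cs]); A=np.c_[2*P,np.ones(len(P))]
for _ in range(4):
    x=np.linalg.lstsq(A,(P**2).sum(1),rcond=None)[0]; r=np.sqrt(x[2]+x[0]**2+x[1]**2); e=abs(np.hypot(*(P-x[:2]).T)-r); print(x[:2],r,len(P)); P=P[e<.003];A=A[e<.003]
c=x[:2]
ang=lambda p:np.degrees(np.arctan2(*(p[:2]-c)[::-1]))
pi=onplane(w,472*k,261*k,.092)[:2]
print('yaw from pivot',ang(pi)+90, 'pivot',pi, np.linalg.norm(pi-c))
for nm,u,v,z in[('idx',456,207,.084),('idxin',417,194,.084),('longin',453,153.5,.08),('longout',470,144,.08),('stud',353,170,.109),('hub',397,186,.085),('ball',414,323,.107)]:
    p=onplane(w,u*k,v*k,z); print(nm,p,ang(p),np.linalg.norm(p[:2]-c))
E
```

```text
hub [ 0.5572 -0.2254  0.0785] [np.float64(0.0009371248759505682), np.float64(0.0009371248759506209)]
stud [ 0.5569 -0.1907  0.0834] [np.float64(0.00028698285230470064), np.float64(0.000286982852304672)]
pivot [ 0.5262 -0.3008  0.0869] [np.float64(0.0009170525742101784), np.float64(0.0009170525742102467)]
ball [ 0.4689 -0.2761  0.1058] [np.float64(2.5080331477518354e-05), np.float64(2.5080331477484676e-05)]
long [ 0.601  -0.258   0.0929] [np.float64(0.0014549773659758992), np.float64(0.0014549773659759278)]
idx [ 0.5595 -0.2702  0.0926] [np.float64(0.002145341718562021), np.float64(0.002145341718561823)]
3 [ 180   14  135  159 7357] [399.5582 145.4164]
[ 0.5823 -0.2236] 0.07127040294383251 812
[ 0.582 -0.224] 0.07110645007088585 110
[ 0.5818 -0.2242] 0.07099277634791146 106
[ 0.5817 -0.2242] 0.07102739465311618 104
yaw from pivot -35.48558635053375 pivot [ 0.5275 -0.3003] 0.09338806864015035
idx [ 0.5601 -0.2734  0.084 ] -113.69633872054159 0.05374413427631462
idxin [ 0.5578 -0.2423  0.084 ] -142.9667703794552 0.02997412182616664
longin [ 0.5968 -0.2557  0.08  ] -64.38210506726485 0.034946903358072774
longout [ 0.6088 -0.2648  0.08  ] -56.24872890355425 0.048743666056468585
stud [ 0.5588 -0.1926  0.109 ] 126.01451564436681 0.0390768239842006
hub [ 0.5578 -0.2261  0.085 ] -175.6112237072456 0.023998579563582215
ball [ 0.4693 -0.2759  0.107 ] -155.33291719675967 0.12375114755526705
```

Accessory yaw is about -22.5°. Hub is (0.557,-0.226), ball centre (0.469,-0.276,0.105) with deck ≈0.076, dial ≈ -65°, collar ≈ -15°. Next I'll put the shut fingertips down on the dial side of the knob.

Emit:
{"api": "step_arm", "payload": {
  "steps": [
    {"tx": -0.125,"ty": -0.045,"tz": 0,"wx": 0,"wy": 0,"wz": 0,"gripper": 1},
    {"tx": -0.125,"ty": -0.045,"tz": 0.12,"wx": 0,"wy": 0,"wz": 0,"gripper": 1},
    {"tx": -0.125,"ty": -0.045,"tz": 0.24,"wx": 0,"wy": 0,"wz": 0,"gripper": 1},
    {"tx": -0.125,"ty": -0.045,"tz": 0.36,"wx": 0,"wy": 0,"wz": 0,"gripper": 1},
    {"tx": -0.125,"ty": -0.045,"tz": 0.45,"wx": 0,"wy": 0,"wz": 0,"gripper": 1},
    {"tx": -0.125,"ty": -0.045,"tz": 0.49,"wx": 0,"wy": 0,"wz": 0,"gripper": 1},
    {"tx": -0.125,"ty": -0.045,"tz": 0.49,"wx": 0,"wy": 0,"wz": 0,"gripper": 1},
    {"tx": -0.125,"ty": -0.045,"tz": 0.49,"wx": 0,"wy": 0,"wz": 0,"gripper": 1}
  ]
}}

```text
time: 2.0
tcp_pos: [0.4491, -0.2486, 0.1033]
orientation: [[0.929, 0.37, -0.001], [0.37, -0.929, 0.0], [-0.001, -0.0, -1.0]]
contact_force: [0.5, 0.6, -0.8]
finger_gap: -0.0002
```

```bash
python3 - <<'E'
from h import *
c=cap('wrist'); cv2.imwrite('pics/w3.png',cv2.resize(c['frame'][100:340,120:420],(800,640))[:600])
E
```

```text
(no output)
```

View pics/w3.png

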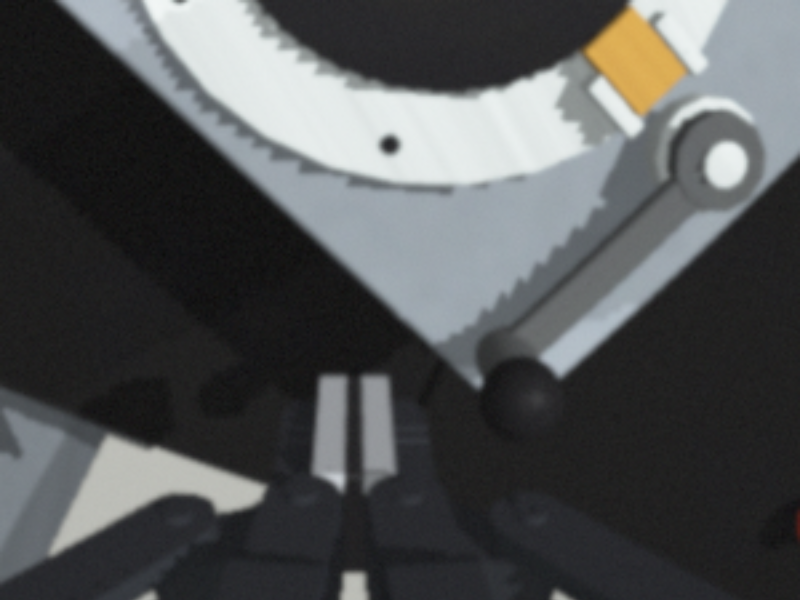

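The fingertips sit beside the ball, clear of the lever arm. Now the outward push.

Emit:
{"api": "step_arm", "payload": {
  "steps": [
    {"tx": 0,"ty": 0.025,"tz": 0,"wx": 0,"wy": 0,"wz": 0,"gripper": 1},
    {"tx": -0.005,"ty": 0.045,"tz": 0,"wx": 0,"wy": 0,"wz": 0,"gripper": 1},
    {"tx": -0.015,"ty": 0.065,"tz": 0,"wx": 0,"wy": 0,"wz": 0,"gripper": 1},
    {"tx": -0.025,"ty": 0.085,"tz": 0,"wx": 0,"wy": 0,"wz": 0,"gripper": 1},
    {"tx": -0.03,"ty": 0.105,"tz": 0,"wx": 0,"wy": 0,"wz": 0,"gripper": 1},
    {"tx": -0.03,"ty": 0.12,"tz": 0,"wx": 0,"wy": 0,"wz": 0,"gripper": 1},
    {"tx": -0.03,"ty": 0.135,"tz": 0,"wx": 0,"wy": 0,"wz": 0,"gripper": 1},
    {"tx": -0.03,"ty": 0.15,"tz": 0,"wx": 0,"wy": 0,"wz": 0,"gripper": 1},
    {"tx": -0.03,"ty": 0.155,"tz": 0,"wx": 0,"wy": 0,"wz": 0,"gripper": 1},
    {"tx": -0.03,"ty": 0.155,"tz": 0,"wx": 0,"wy": 0,"wz": 0,"gripper": 1}
  ]
}}

```text
time: 3.05
tcp_pos: [0.4632, -0.3104, 0.1036]
orientation: [[0.928, 0.371, 0.002], [0.371, -0.928, -0.001], [0.001, 0.002, -1.0]]
contact_force: [-0.1, 0.6, -0.1]
finger_gap: -0.0001
```

```bash
python3 - <<'E'
from h import *
import pickle
w=cap('wrist'); pickle.dump(w,open('w4.pkl','wb')); cv2.imwrite('pics/w4.png',cv2.resize(w['frame'][60:340,120:470],(800,640))[:600])
E
```

```text
(no output)
```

View pics/w4.png

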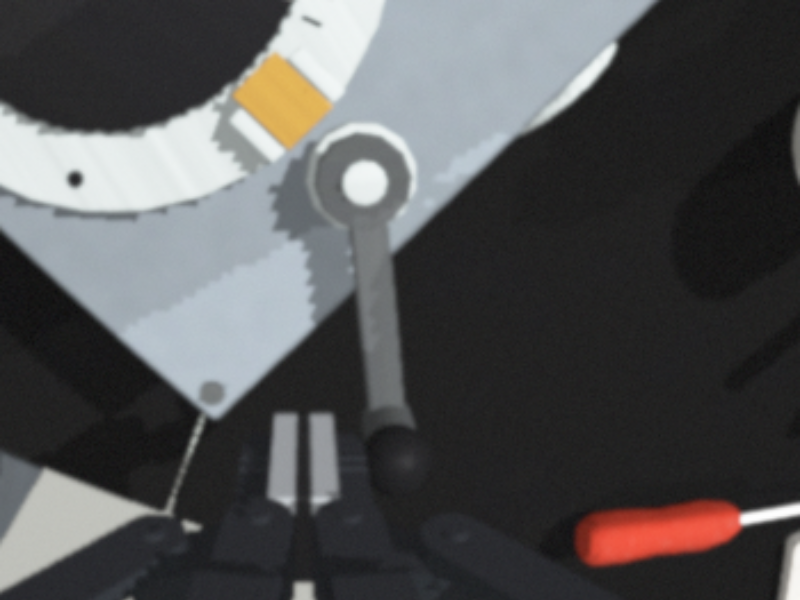

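The lever has swung to roughly 45–50°, with the ball at (400,460) touching the finger side. I'll keep pushing in small steps until the force shows the stop.

Emit:
{"api": "step_arm", "payload": {
  "steps": [
    {"tx": 0,"ty": 0.007,"tz": 0,"wx": 0,"wy": 0,"wz": 0,"gripper": 1},
    {"tx": 0,"ty": 0.014,"tz": 0,"wx": 0,"wy": 0,"wz": 0,"gripper": 1},
    {"tx": 0,"ty": 0.02,"tz": 0,"wx": 0,"wy": 0,"wz": 0,"gripper": 1}
  ]
}}

```text
time: 3.4
tcp_pos: [0.4658, -0.3167, 0.1035]
orientation: [[0.928, 0.372, 0.001], [0.372, -0.928, 0.0], [0.001, 0.0, -1.0]]
contact_force: [1.4, 2.6, 1.5]
finger_gap: -0.0002
```

```bash
cat > lev.py <<'E'
from h import *
import sys
w=cap('wrist'); f=w['frame']
k=[float(a) for a in sys.argv[1:]]
s=env.observe(); print(s['tcp_pos'],s['contact_force'])
# hub-side fixed pivot and ball: dark round blob near expectation by lever angle fit
p0=np.array([.527,-.3005])
g=cv2.cvtColor(f,cv2.COLOR_BGR2GRAY)
best=[]
for th in np.arange(-4,70,1.):   # brightness along the grey lever arm, cast through the calibration
    a=np.radians(157.5+th); d=np.array([np.cos(a),np.sin(a)])
    v=[g[int(round(q[1])),int(round(q[0]))] for q in (proj(w,[*(p0+d*r),.089]) for r in np.arange(.02,.046,.003))]
    best.append((th,np.mean(v),np.std(v)))
print([(int(t),int(m),int(sd)) for t,m,sd in best if t>30 or t<20][::2])
E
python3 - <<'E'
from h import *
import pickle
w=pickle.load(open('w4.pkl','rb'))
s=800/350
p=onplane(w,364/s+120,180/s+60,.092);b=onplane(w,400/s+120,460/s+60,.105);a=onplane(w,388/s+120,405/s+60,.089);print(p,b,np.degrees(np.arctan2(*(b-p)[1::-1])),np.degrees(np.arctan2(*(a-p)[1::-1])))
s=env.observe();print(s['tcp_pos'],s['contact_force'])
E
```

```text
[ 0.52702639 -0.30043771  0.092     ] [ 0.47269005 -0.33212467  0.105     ] -149.7508312691252 -150.13521623395798
[ 0.46578091 -0.31672534  0.10348057] [1.38781713 2.55480881 1.54907908]
```

Emit:
{"api": "step_arm", "payload": {
  "steps": [
    {"tx": 0,"ty": 0.005,"tz": 0,"wx": 0,"wy": 0,"wz": 0,"gripper": 1},
    {"tx": 0,"ty": 0.008,"tz": 0,"wx": 0,"wy": 0,"wz": 0,"gripper": 1},
    {"tx": 0,"ty": 0.008,"tz": 0,"wx": 0,"wy": 0,"wz": 0,"gripper": 1}
  ]
}}

```text
time: 3.7
tcp_pos: [0.4663, -0.3189, 0.1032]
orientation: [[0.928, 0.371, -0.0], [0.371, -0.928, 0.002], [0.001, -0.002, -1.0]]
contact_force: [1.2, 6.0, 3.1]
finger_gap: -0.0
```

Emit:
{"api": "step_arm", "payload": {
  "steps": [
    {"tx": 0,"ty": 0.004,"tz": 0,"wx": 0,"wy": 0,"wz": 0,"gripper": 1},
    {"tx": 0,"ty": 0.004,"tz": 0,"wx": 0,"wy": 0,"wz": 0,"gripper": 1}
  ]
}}

```text
time: 3.9
tcp_pos: [0.4664, -0.3191, 0.1031]
orientation: [[0.929, 0.371, -0.001], [0.371, -0.929, 0.004], [0.001, -0.004, -1.0]]
contact_force: [-0.1, 8.8, 4.0]
finger_gap: 0.0003
```

The lever is at its outer stop: force rose to 9 N with no further motion. I'll back off, lift and go behind the stud, then look.

Emit:
{"api": "step_arm", "payload": {
  "steps": [
    {"tx": 0,"ty": -0.04,"tz": 0,"wx": 0,"wy": 0,"wz": 0,"gripper": 1},
    {"tx": 0,"ty": -0.05,"tz": -0.1,"wx": 0,"wy": 0,"wz": 0,"gripper": 1},
    {"tx": 0,"ty": -0.05,"tz": -0.2,"wx": 0,"wy": 0,"wz": 0,"gripper": 1},
    {"tx": 0.1,"ty": -0.1,"tz": -0.2,"wx": 0,"wy": 0,"wz": 0,"gripper": 1},
    {"tx": 0.2,"ty": -0.15,"tz": -0.2,"wx": 0,"wy": 0,"wz": 0,"gripper": 1},
    {"tx": 0.3,"ty": -0.2,"tz": -0.2,"wx": 0,"wy": 0,"wz": 0,"gripper": 1},
    {"tx": 0.4,"ty": -0.22,"tz": -0.2,"wx": 0,"wy": 0,"wz": 0,"gripper": 1},
    {"tx": 0.4,"ty": -0.22,"tz": -0.2,"wx": 0,"wy": 0,"wz": 0,"gripper": 1},
    {"tx": 0.4,"ty": -0.22,"tz": -0.2,"wx": 0,"wy": 0,"wz": 0,"gripper": 1}
  ]
}}

```text
time: 4.8
tcp_pos: [0.5828, -0.1796, 0.183]
orientation: [[0.928, 0.374, -0.001], [0.374, -0.928, -0.001], [-0.001, 0.001, -1.0]]
contact_force: [-0.5, 0.2, 0.8]
finger_gap: -0.0005
```

```bash
python3 - <<'E'
from h import *
import pickle
w=cap('wrist'); pickle.dump(w,open('w5.pkl','wb')); cv2.imwrite('pics/w5.png',cv2.resize(w['frame'],(800,600),interpolation=cv2.INTER_CUBIC))
E
```

```text
(no output)
```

View pics/w5.png

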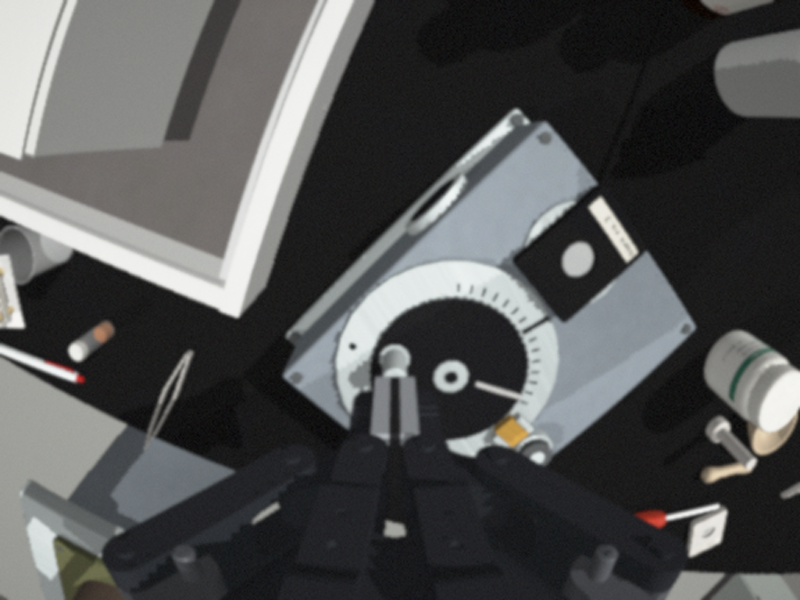

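The stud (395,358) stands just ahead of the tips (395,380). A numeric check of the descent point and the line angles comes next.

```bash
python3 - <<'E'
from h import *
import pickle
np.set_printoptions(precision=4,suppress=True)
w=pickle.load(open('w5.pkl','rb'));k=.64
P=lambda u,v,z:onplane(w,u*k,v*k,z)
st=P(394,353,.11);hub=P(450,376,.086);i1=P(477,383,.085);i2=P(527,400,.085);l1=P(527,331,.081);l2=P(550,317,.081)
X=np.array([.928,.372]);Y=np.array([.372,-.928]);t=np.array([.5828,-.1796])
a=lambda p,q:np.degrees(np.arctan2(*(q-p)[1::-1]))
print(st,hub,'stud rel tcp',(st[:2]-t)@X,(st[:2]-t)@Y,np.linalg.norm((st-hub)[:2]))
print('idx',a(hub,i2),a(i1,i2),'long',a(hub,l1),a(hub,l2),a(l1,l2),'stud',a(hub,st))
E
```

```text
[ 0.5707 -0.1857  0.11  ] [ 0.5585 -0.2249  0.086 ] stud rel tcp -0.01350361007406406 0.0012095001046768467 0.04104816366898128
idx -88.71256146567222 -89.76450486836876 long -38.11022445880463 -37.38598691051235 -35.01911360498223 stud 72.66333120599958
```

The pixel I took was the stud's base side (the top is hidden), so the stud at about (0.5575,-0.191) from the first two-view measurement stands. There is 10 mm clearance. Descending.

Emit:
{"api": "step_arm", "payload": {
  "steps": [
    {"tx": 0.01,"ty": 0,"tz": 0.06,"wx": 0,"wy": 0,"wz": 0,"gripper": 1},
    {"tx": 0.01,"ty": 0,"tz": 0.12,"wx": 0,"wy": 0,"wz": 0,"gripper": 1},
    {"tx": 0.01,"ty": 0,"tz": 0.17,"wx": 0,"wy": 0,"wz": 0,"gripper": 1},
    {"tx": 0.01,"ty": 0,"tz": 0.2,"wx": 0,"wy": 0,"wz": 0,"gripper": 1},
    {"tx": 0.01,"ty": 0,"tz": 0.205,"wx": 0,"wy": 0,"wz": 0,"gripper": 1},
    {"tx": 0.01,"ty": 0,"tz": 0.205,"wx": 0,"wy": 0,"wz": 0,"gripper": 1}
  ]
}}

```text
time: 5.45
tcp_pos: [0.5859, -0.1794, 0.1014]
orientation: [[0.929, 0.371, -0.0], [0.371, -0.929, -0.0], [-0.0, 0.0, -1.0]]
contact_force: [0.4, -0.5, 0.2]
finger_gap: 0.0003
```

Emit:
{"api": "step_arm", "payload": {
  "steps": [
    {"tx": -0.02,"ty": 0,"tz": 0,"wx": 0,"wy": 0,"wz": 0,"gripper": 1},
    {"tx": -0.035,"ty": 0,"tz": 0,"wx": 0,"wy": 0,"wz": 0,"gripper": 1},
    {"tx": -0.05,"ty": 0,"tz": 0,"wx": 0,"wy": 0,"wz": 0,"gripper": 1},
    {"tx": -0.065,"ty": 0,"tz": 0,"wx": 0,"wy": 0,"wz": 0,"gripper": 1},
    {"tx": -0.075,"ty": 0,"tz": 0,"wx": 0,"wy": 0,"wz": 0,"gripper": 1},
    {"tx": -0.085,"ty": 0,"tz": 0,"wx": 0,"wy": 0,"wz": 0,"gripper": 1},
    {"tx": -0.09,"ty": 0,"tz": 0,"wx": 0,"wy": 0,"wz": 0,"gripper": 1},
    {"tx": -0.09,"ty": 0,"tz": 0,"wx": 0,"wy": 0,"wz": 0,"gripper": 1}
  ]
}}

```text
time: 6.25
tcp_pos: [0.5536, -0.192, 0.1024]
orientation: [[0.928, 0.371, 0.003], [0.371, -0.928, -0.0], [0.002, 0.001, -1.0]]
contact_force: [2.1, 1.6, 2.1]
finger_gap: 0.0002
```

```bash
python3 - <<'E'
from h import *
import pickle
w=cap('wrist'); pickle.dump(w,open('w6.pkl','wb')); u,v=proj(w,[.558,-.2255,.085]); print(u,v)
u0,v0=int(max(0,u-100)),int(max(0,v-110)); print(u0,v0)
cv2.imwrite('pics/w6.png',cv2.resize(w['frame'][v0:v0+180,u0:u0+240],(800,600),interpolation=cv2.INTER_CUBIC))
E
```

```text
304.9054831007172 257.3346949259143
204 147
```

View pics/w6.png

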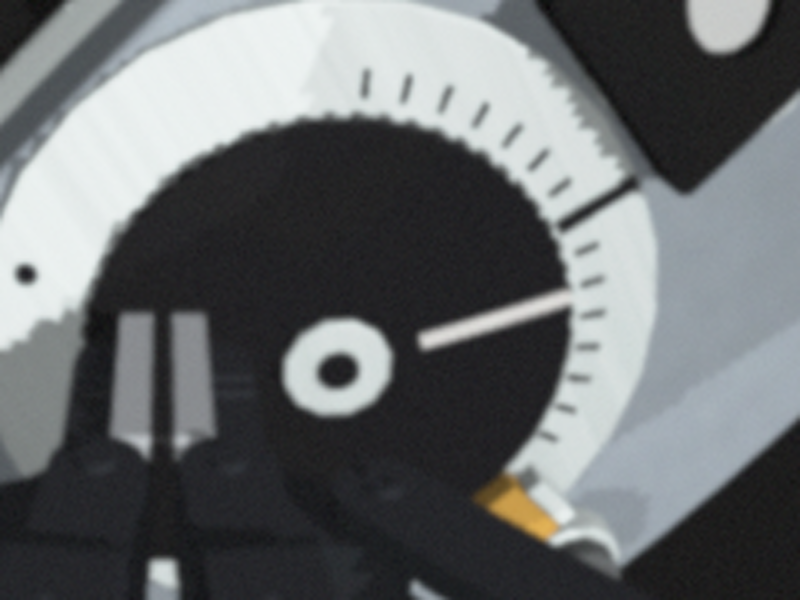

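Clear view: hub (337,370), index line (425,341)-(570,297), long line (563,226)-(635,184). I'll measure both angles by sampling polar profiles around the hub.

```bash
cat > ang.py <<'E'
from h import *
import sys,pickle
def meas(w,hubpx=None):
    g=cv2.GaussianBlur(cv2.cvtColor(w['frame'],cv2.COLOR_BGR2GRAY),(0,0),.7).astype(np.float32)
    c=onplane(w,*hubpx,.085)[:2] if hubpx else np.array([.558,-.2255])
    ph=np.arange(-100,0,.1)
    def prof(r0,r1,z):
        out=[]
        for r in np.arange(r0,r1,.001):
            q=np.array([proj(w,[c[0]+r*np.cos(a),c[1]+r*np.sin(a),z]) for a in np.radians(ph)],np.float32)
            out.append(cv2.remap(g,q[:,0][None],q[:,1][None],cv2.INTER_LINEAR)[0])
        return np.array(out)
    def cen(p,lo,hi):   # weighted centre of the strongest peak
        m=(ph>lo)&(ph<hi); p=np.where(m,p,-1e9); i=p.argmax(); s=slice(max(0,i-45),i+46); y=np.clip(p[s]-np.median(p[m])-.4*(p[i]-np.median(p[m])),0,None); return (ph[s]*y).sum()/y.sum()
    a=cen(prof(.032,.044,.084).mean(0),-95,-15); b=cen(-prof(.054,.061,.080).mean(0),-50,-25)
    return c,a,b,b-a
if __name__=='__main__':
    w=cap('wrist') if sys.argv[1]=='-' else pickle.load(open(sys.argv[1],'rb'))
    if sys.argv[1]=='-': pickle.dump(w,open(sys.argv[2],'wb'))
    print(meas(w)); print(env.observe()['contact_force'],env.observe()['tcp_pos'])
E
python3 - <<'E'
from ang import *
w=pickle.load(open('w6.pkl','rb')); k=.3
print(meas(w),meas(w,(204+337*k-.35,147+370*k-.35)))
P=lambda u,v,z:onplane(w,204+u*k-.35,147+v*k-.35,z)
a=lambda p,q:np.degrees(np.arctan2(*(q-p)[1::-1]))
print(a(P(425,341,.084),P(570,297,.084)),a(P(563,226,.08),P(635,184,.08)))
E
```

```text
(array([ 0.558 , -0.2255]), np.float64(-51.50615602425747), np.float64(-36.526437583773756), np.float64(14.979718440483715)) (array([ 0.55776588, -0.2255102 ]), np.float64(-51.21844759322142), np.float64(-36.377541525401575), np.float64(14.840906067819844))
-51.86941400450431 -37.67670070765663
```

Emit:
{"api": "step_arm", "payload": {
  "steps": [
    {"tx": -0.008,"ty": 0,"tz": 0,"wx": 0,"wy": 0,"wz": 0,"gripper": 1},
    {"tx": -0.014,"ty": 0,"tz": 0,"wx": 0,"wy": 0,"wz": 0,"gripper": 1},
    {"tx": -0.0165,"ty": 0,"tz": 0,"wx": 0,"wy": 0,"wz": 0,"gripper": 1},
    {"tx": -0.0165,"ty": 0,"tz": 0,"wx": 0,"wy": 0,"wz": 0,"gripper": 1}
  ]
}}

```text
time: 6.7
tcp_pos: [0.5476, -0.1955, 0.1017]
orientation: [[0.928, 0.372, 0.002], [0.372, -0.928, -0.002], [0.001, 0.002, -1.0]]
contact_force: [4.8, -0.8, 2.9]
finger_gap: 0.0001
```

```bash
python3 ang.py - w7.pkl
```

```text
(array([ 0.558 , -0.2255]), np.float64(-38.91465005184014), np.float64(-36.49413786534291), np.float64(2.420512186497234))
[ 4.39350096 -0.24898253  2.4420207 ] [ 0.54746061 -0.19533023  0.10161018]
```

Emit:
{"api": "step_arm", "payload": {
  "steps": [
    {"tx": -0.002,"ty": 0,"tz": 0,"wx": 0,"wy": 0,"wz": 0,"gripper": 1},
    {"tx": -0.003,"ty": 0,"tz": 0,"wx": 0,"wy": 0,"wz": 0,"gripper": 1},
    {"tx": -0.003,"ty": 0,"tz": 0,"wx": 0,"wy": 0,"wz": 0,"gripper": 1}
  ]
}}

```text
time: 7.05
tcp_pos: [0.5465, -0.1957, 0.1014]
orientation: [[0.928, 0.372, 0.001], [0.372, -0.928, -0.001], [0.001, 0.002, -1.0]]
contact_force: [5.3, -0.8, 1.2]
finger_gap: 0.0003
```

```bash
python3 ang.py - w8.pkl; python3 - <<'E'
from ang import *
w=pickle.load(open('w8.pkl','rb'));u,v=map(int,proj(w,[.59,-.25,.08]))
cv2.imwrite('pics/w8.png',cv2.resize(w['frame'][max(0,v-45):v+45,u-60:u+60],(800,600),interpolation=cv2.INTER_CUBIC))
E
```

```text
(array([ 0.558 , -0.2255]), np.float64(-36.76432794559451), np.float64(-36.52250300673645), np.float64(0.2418249388580591))
[ 5.19936853 -0.31477488  2.07049707] [ 0.54643295 -0.19562087  0.10143033]
```

View pics/w8.png

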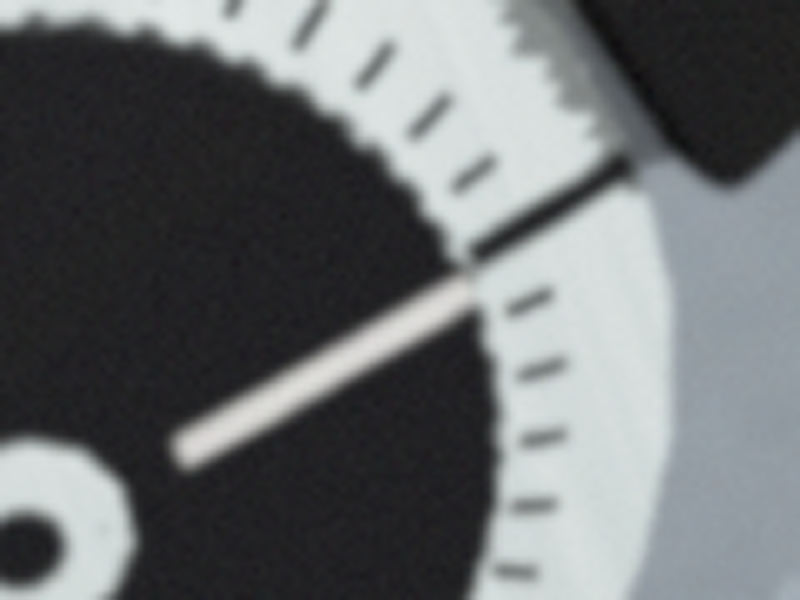

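The index tip (472,288) nearly meets the long line's inner end (475,255). The offset is mostly height parallax (corrected: 0.24° short). To take parallax out I'll lift off and view from above the line itself.

Emit:
{"api": "step_arm", "payload": {
  "steps": [
    {"tx": 0.03,"ty": 0,"tz": 0,"wx": 0,"wy": 0,"wz": 0,"gripper": 1},
    {"tx": 0.03,"ty": 0,"tz": -0.1,"wx": 0,"wy": 0,"wz": 0,"gripper": 1},
    {"tx": 0,"ty": 0,"tz": -0.2,"wx": 0,"wy": 0,"wz": 0,"gripper": 1},
    {"tx": -0.06,"ty": 0.06,"tz": -0.22,"wx": 0,"wy": 0,"wz": 0,"gripper": 1},
    {"tx": -0.12,"ty": 0.12,"tz": -0.22,"wx": 0,"wy": 0,"wz": 0,"gripper": 1},
    {"tx": -0.16,"ty": 0.163,"tz": -0.22,"wx": 0,"wy": 0,"wz": 0,"gripper": 1},
    {"tx": -0.16,"ty": 0.163,"tz": -0.22,"wx": 0,"wy": 0,"wz": 0,"gripper": 1},
    {"tx": -0.16,"ty": 0.163,"tz": -0.22,"wx": 0,"wy": 0,"wz": 0,"gripper": 1}
  ]
}}

```text
time: 7.9
tcp_pos: [0.5092, -0.2784, 0.1881]
orientation: [[0.929, 0.37, -0.004], [0.37, -0.929, 0.003], [-0.002, -0.004, -1.0]]
contact_force: [-0.4, 0.6, 0.7]
finger_gap: -0.0001
```

```bash
python3 ang.py - w9.pkl; python3 - <<'E'
from ang import *
w=pickle.load(open('w9.pkl','rb'));u,v=map(int,proj(w,[.585,-.245,.08]));C=-w['R'].T@w['t']
print(u,v,C,'camera bearing from hub',np.degrees(np.arctan2(C[1]+.2255,C[0]-.558)))
v0=max(0,v-55)
cv2.imwrite('pics/w9.png',cv2.resize(w['frame'][v0:v0+120,u-80:u+80],(800,600),interpolation=cv2.INTER_CUBIC))
E
```

```text
(array([ 0.558 , -0.2255]), np.float64(-36.3437560669706), np.float64(-36.44927405761853), np.float64(-0.10551799064793244))
[-0.6131452   0.8509211  -0.54577022] [ 0.50963304 -0.27805764  0.1882515 ]
247 96 [ 0.58872185 -0.24827451  0.32269241] camera bearing from hub -36.55001887610455
```

View pics/w9.png

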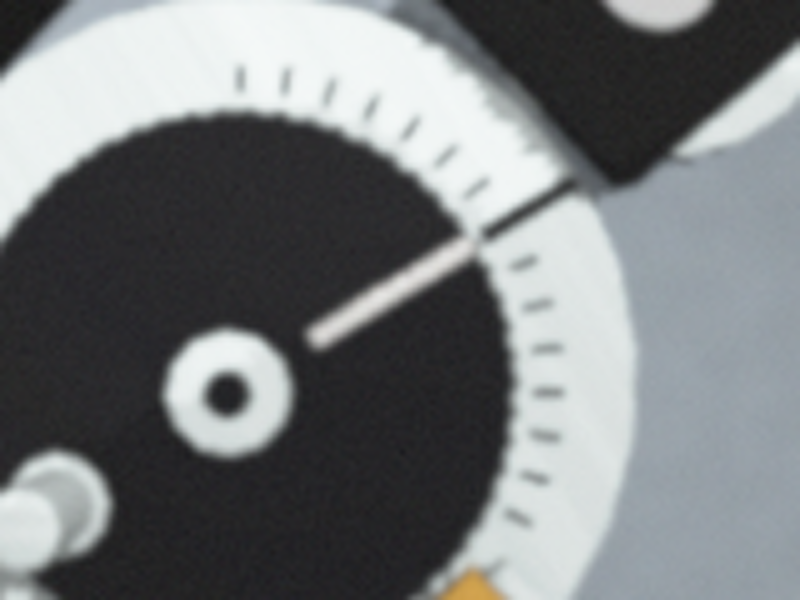

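From straight above the line (camera bearing -36.55°, line -36.45°), the index and long line are collinear within 0.1°, and the dial held after contact. Next I'll go to the outer side of the knob.

Emit:
{"api": "step_arm", "payload": {
  "steps": [
    {"tx": -0.06,"ty": 0.1,"tz": 0,"wx": 0,"wy": 0,"wz": 0,"gripper": 1},
    {"tx": -0.125,"ty": 0.21,"tz": 0,"wx": 0,"wy": 0,"wz": 0,"gripper": 1},
    {"tx": -0.125,"ty": 0.21,"tz": 0,"wx": 0,"wy": 0,"wz": 0,"gripper": 1},
    {"tx": -0.125,"ty": 0.21,"tz": 0.08,"wx": 0,"wy": 0,"wz": 0,"gripper": 1},
    {"tx": -0.125,"ty": 0.21,"tz": 0.15,"wx": 0,"wy": 0,"wz": 0,"gripper": 1},
    {"tx": -0.125,"ty": 0.21,"tz": 0.2,"wx": 0,"wy": 0,"wz": 0,"gripper": 1},
    {"tx": -0.125,"ty": 0.21,"tz": 0.213,"wx": 0,"wy": 0,"wz": 0,"gripper": 1},
    {"tx": -0.125,"ty": 0.21,"tz": 0.213,"wx": 0,"wy": 0,"wz": 0,"gripper": 1}
  ]
}}

```text
time: 8.75
tcp_pos: [0.4952, -0.374, 0.103]
orientation: [[0.928, 0.373, -0.002], [0.373, -0.928, 0.002], [-0.001, -0.003, -1.0]]
contact_force: [-0.0, 0.1, -0.6]
finger_gap: -0.0001
```

Emit:
{"api": "step_arm", "payload": {
  "steps": [
    {"tx": 0,"ty": -0.03,"tz": 0,"wx": 0,"wy": 0,"wz": 0,"gripper": 1},
    {"tx": 0,"ty": -0.05,"tz": 0,"wx": 0,"wy": 0,"wz": 0,"gripper": 1},
    {"tx": 0,"ty": -0.07,"tz": 0,"wx": 0,"wy": 0,"wz": 0,"gripper": 1},
    {"tx": 0,"ty": -0.09,"tz": 0,"wx": 0,"wy": 0,"wz": 0,"gripper": 1},
    {"tx": 0,"ty": -0.11,"tz": 0,"wx": 0,"wy": 0,"wz": 0,"gripper": 1},
    {"tx": 0.005,"ty": -0.125,"tz": 0,"wx": 0,"wy": 0,"wz": 0,"gripper": 1},
    {"tx": 0.01,"ty": -0.14,"tz": 0,"wx": 0,"wy": 0,"wz": 0,"gripper": 1},
    {"tx": 0.018,"ty": -0.155,"tz": 0,"wx": 0,"wy": 0,"wz": 0,"gripper": 1},
    {"tx": 0.022,"ty": -0.165,"tz": 0,"wx": 0,"wy": 0,"wz": 0,"gripper": 1},
    {"tx": 0.022,"ty": -0.165,"tz": 0,"wx": 0,"wy": 0,"wz": 0,"gripper": 1}
  ]
}}

```text
time: 9.75
tcp_pos: [0.4791, -0.3101, 0.1039]
orientation: [[0.928, 0.372, -0.0], [0.372, -0.928, 0.001], [0.0, -0.001, -1.0]]
contact_force: [0.3, -0.8, 1.5]
finger_gap: 0.0003
```

Emit:
{"api": "step_arm", "payload": {
  "steps": [
    {"tx": 0.004,"ty": -0.01,"tz": 0,"wx": 0,"wy": 0,"wz": 0,"gripper": 1},
    {"tx": 0.008,"ty": -0.018,"tz": 0,"wx": 0,"wy": 0,"wz": 0,"gripper": 1},
    {"tx": 0.01,"ty": -0.024,"tz": 0,"wx": 0,"wy": 0,"wz": 0,"gripper": 1},
    {"tx": 0.01,"ty": -0.024,"tz": 0,"wx": 0,"wy": 0,"wz": 0,"gripper": 1}
  ]
}}

```text
time: 10.15
tcp_pos: [0.4796, -0.3008, 0.1041]
orientation: [[0.928, 0.372, 0.001], [0.372, -0.928, -0.0], [0.001, 0.0, -1.0]]
contact_force: [1.7, -1.7, -0.8]
finger_gap: 0.0003
```

Emit:
{"api": "step_arm", "payload": {
  "steps": [
    {"tx": 0,"ty": -0.004,"tz": 0,"wx": 0,"wy": 0,"wz": 0,"gripper": 1},
    {"tx": 0,"ty": -0.008,"tz": 0,"wx": 0,"wy": 0,"wz": 0,"gripper": 1},
    {"tx": 0,"ty": -0.008,"tz": 0,"wx": 0,"wy": 0,"wz": 0,"gripper": 1}
  ]
}}

```text
time: 10.45
tcp_pos: [0.4792, -0.2986, 0.1045]
orientation: [[0.928, 0.371, 0.003], [0.371, -0.928, -0.002], [0.002, 0.002, -1.0]]
contact_force: [3.6, -3.5, -1.0]
finger_gap: -0.0003
```

Emit:
{"api": "step_arm", "payload": {
  "steps": [
    {"tx": 0,"ty": -0.004,"tz": 0,"wx": 0,"wy": 0,"wz": 0,"gripper": 1},
    {"tx": 0,"ty": -0.007,"tz": 0,"wx": 0,"wy": 0,"wz": 0,"gripper": 1},
    {"tx": 0,"ty": -0.007,"tz": 0,"wx": 0,"wy": 0,"wz": 0,"gripper": 1}
  ]
}}

```text
time: 10.75
tcp_pos: [0.479, -0.2966, 0.1048]
orientation: [[0.928, 0.371, 0.004], [0.371, -0.928, -0.003], [0.003, 0.004, -1.0]]
contact_force: [5.0, -4.7, -0.1]
finger_gap: -0.0002
```

Emit:
{"api": "step_arm", "payload": {
  "steps": [
    {"tx": 0,"ty": -0.004,"tz": 0,"wx": 0,"wy": 0,"wz": 0,"gripper": 1},
    {"tx": 0,"ty": -0.006,"tz": 0,"wx": 0,"wy": 0,"wz": 0,"gripper": 1},
    {"tx": 0,"ty": -0.006,"tz": 0,"wx": 0,"wy": 0,"wz": 0,"gripper": 1}
  ]
}}

```text
time: 11.05
tcp_pos: [0.4787, -0.2949, 0.1052]
orientation: [[0.928, 0.371, 0.005], [0.371, -0.928, -0.004], [0.004, 0.005, -1.0]]
contact_force: [5.4, -4.7, -0.6]
finger_gap: 0.0001
```

Emit:
{"api": "step_arm", "payload": {
  "steps": [
    {"tx": 0.003,"ty": -0.004,"tz": 0,"wx": 0,"wy": 0,"wz": 0,"gripper": 1},
    {"tx": 0.005,"ty": -0.007,"tz": 0,"wx": 0,"wy": 0,"wz": 0,"gripper": 1},
    {"tx": 0.005,"ty": -0.007,"tz": 0,"wx": 0,"wy": 0,"wz": 0,"gripper": 1}
  ]
}}

```text
time: 11.35
tcp_pos: [0.4792, -0.2932, 0.1052]
orientation: [[0.928, 0.372, 0.005], [0.372, -0.928, -0.007], [0.002, 0.008, -1.0]]
contact_force: [4.0, -9.9, -1.1]
finger_gap: -0.0001
```

Emit:
{"api": "step_arm", "payload": {
  "steps": [
    {"tx": 0.001,"ty": -0.004,"tz": 0,"wx": 0,"wy": 0,"wz": 0,"gripper": 1},
    {"tx": 0.001,"ty": -0.005,"tz": 0,"wx": 0,"wy": 0,"wz": 0,"gripper": 1},
    {"tx": 0.001,"ty": -0.005,"tz": 0,"wx": 0,"wy": 0,"wz": 0,"gripper": 1}
  ]
}}

```text
time: 11.65
tcp_pos: [0.4793, -0.2929, 0.1053]
orientation: [[0.928, 0.372, 0.006], [0.372, -0.928, -0.009], [0.002, 0.011, -1.0]]
contact_force: [4.0, -13.2, -2.8]
finger_gap: 0.0002
```

The lever is at its closed stop: 13.5 N with no further travel. I'll back off, lift clear and do the final look.

Emit:
{"api": "step_arm", "payload": {
  "steps": [
    {"tx": 0,"ty": 0.05,"tz": 0,"wx": 0,"wy": 0,"wz": 0,"gripper": 1},
    {"tx": 0,"ty": 0.06,"tz": -0.05,"wx": 0,"wy": 0,"wz": 0,"gripper": 1},
    {"tx": 0,"ty": 0.06,"tz": -0.17,"wx": 0,"wy": 0,"wz": 0,"gripper": 1},
    {"tx": 0.05,"ty": 0,"tz": -0.28,"wx": 0,"wy": 0,"wz": 0,"gripper": 1},
    {"tx": 0.094,"ty": -0.085,"tz": -0.36,"wx": 0,"wy": 0,"wz": 0,"gripper": 1},
    {"tx": 0.094,"ty": -0.085,"tz": -0.4,"wx": 0,"wy": 0,"wz": 0,"gripper": 1},
    {"tx": 0.094,"ty": -0.085,"tz": -0.4,"wx": 0,"wy": 0,"wz": 0,"gripper": 1},
    {"tx": 0.094,"ty": -0.085,"tz": -0.4,"wx": 0,"wy": 0,"wz": 0,"gripper": 1}
  ]
}}

```text
time: 12.45
tcp_pos: [0.4978, -0.2415, 0.2634]
orientation: [[0.928, 0.372, -0.001], [0.372, -0.928, 0.001], [-0.001, -0.001, -1.0]]
contact_force: [-0.4, 0.1, -0.6]
finger_gap: 0.0
```

```bash
python3 ang.py - w10.pkl; python3 - <<'E'
from ang import *
w=pickle.load(open('w10.pkl','rb'))
cv2.imwrite('pics/w10.png',cv2.resize(w['frame'][0:240,150:470],(800,600),interpolation=cv2.INTER_CUBIC))
E
```

```text
(array([ 0.558 , -0.2255]), np.float64(-36.58362815915239), np.float64(-36.6592122623987), np.float64(-0.07558410324630671))
[ 0.68571664 -0.17704954  0.24992018] [ 0.49743321 -0.24173101  0.26253416]
```

View pics/w10.png

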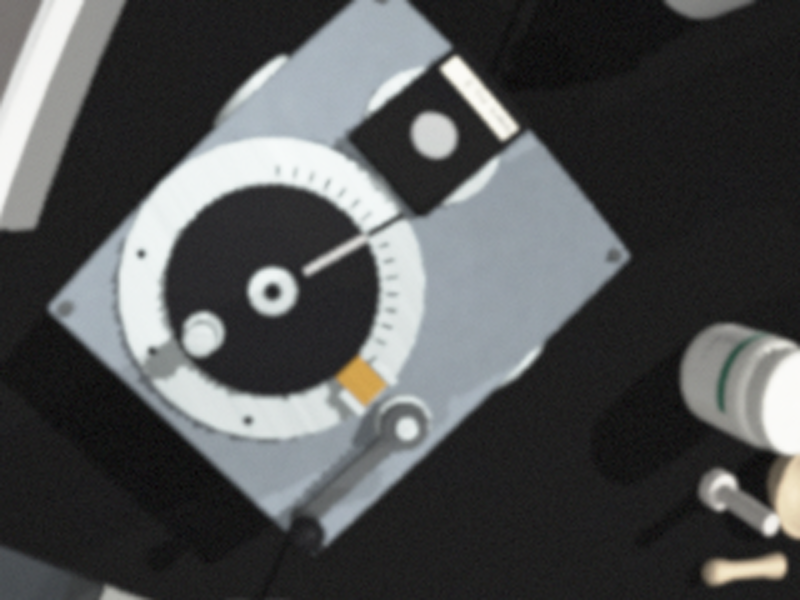

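Index and long line are in line (-0.08°). The lever (pivot (405,428), ball (306,532)) is parallel to the side as at the start, and the card is undisturbed. One quick numeric lever check against the first picture, then I hand in.

```bash
python3 - <<'E'
from h import *
import pickle
w=pickle.load(open('w10.pkl','rb')); k=.4
p=onplane(w,150+405*k,428*k,.092);b=onplane(w,150+306*k,531*k,.105)
print('lever dir',np.degrees(np.arctan2(*(b-p)[1::-1])),'at start 157.2',b)
env.job_done()
E
```

```text
lever dir 156.55423764961088 at start 157.2 [ 0.47094501 -0.27657495  0.105     ]
the job is handed in; nothing more can be done
```

The dial is set to the long line and locked, and the job is handed in at about 12.5 s of the 48 s allowed. All pushing was done with shut fingertips; neither the stud nor the knob was gripped.

1. **Lever out:** I swung the lock lever outward to its stop. The force rose to about 9 N with no further travel.
2. **Dial:** I pushed the dial about 50° counter-clockwise by its stud until the index line met the long line.
3. **Lever back:** I pushed the lever to its closed stop, where the force reached about 13.5 N with no further travel, then backed off and lifted clear.

**Last checks:**
- **Alignment:** the index and long line differ by 0.08° after locking, and by 0.11° in the view from straight above the line before locking.
- **Lever:** it points at 156.6°, against 157.2° measured at the start, when I took it to be closed. The 0.6° difference is within measuring error.
- **Scene:** the sample card and collar look unmoved in the last picture, and the contact force was near zero. That picture did not cover everything on the bench, but the tool stayed above the bench items.

**Disagreements and slips:**
- **First move refused:** the rows left out the turn values, so the first move did not run.
- **Stud reading discarded:** one reading of the stud disagreed with the others because its top was hidden behind the fingers.
- **Lever closing force:** it climbed gradually to about 7 N over the last few millimetres before the firm stop.

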